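# Free the warp rod of a weaving frame from its left-hand screw and reset it

### The job

Set the weaving frame for a shorter rug. The rod in the far pair of saddles is locked by a screw with a left-hand thread, so loosen its bar knob by turning it clockwise, nearly a full turn, until the screw's point stands clear of the rod; then draw the rod out endways, to the right, from under the bracket and lower it into the near pair of saddles, down in both with each end sticking out past its saddle, and let go of it only once it lies there. Leave the knob loosened and the basket, comb and mug where they are.

Things in the scene. Friction and masses are not known exactly. Their poses are not given: they have to be found in the camera images.
- loom: Wooden weaving frame fixed on the table, 340 (x) x 300 (y) x 40 mm; origin at the centre of its underside, +x away from the robot, +y to the left. Two 40 mm wide rails along x at y = +130 and -130 mm carry two pairs of open V saddles: far pair at x = +50 mm, near pair (empty) at x = -50 mm. Between the rails (220 mm) it is open to the table, save for low end bars at x = +-152 mm.
- near_seat (a point): Where the middle of the rod belongs: midway between the two near saddles, on the axis of a rod lying in them, 60 mm above the table; axes as the frame's. Each saddle (far ones alike) is 40 mm long in y, with 45-degree faces, mouth 37 mm wide in x, its edges 64 mm above the table.
- bracket_top (a point): On top of the dark steel C-bracket's arm, on the screw axis above the far left saddle, 92 mm above the table; axes as the frame's. The arm is 36 mm wide in y, reaches from 18 mm before to 44 mm behind the screw in x, and its underside is 6 mm above the rod. Its post stands behind the rod. So the rod cannot be lifted out there, only drawn endways to the frame's -y.
- rod: Round rod 340 mm long, 20 mm diameter, 0.14 to 0.28 kg, wood with steel left end. Origin mid-length on its axis, which is its y. Starts centred in the far saddles, axis 60 mm above the table. From y = +122 to +138 mm it is necked to 8 mm; the screw's 10 mm thick point sits in this neck and stops it being drawn. Balances near its middle. Drawn 65 mm or more to -y it is clear of the bracket.
- knob_grip (a point): Middle of the black bar knob on top of the screw, on the vertical screw axis, 118 mm above the table when fully tight; rises with the screw. The bar is 60 mm long (point's x axis), 14 mm wide (y), 20 mm high, on a 12 mm thick stem. The bracket arm's top is 26 mm below the bar's middle when tight, and all else around is lower.
- knob (a joint): Turn of the knob, rad: 0 fully tight, growing clockwise seen from above (loosening), end stop at 7.5; starts between 0 and 0.6. Left-hand thread: it rises 6 mm a full turn (0.95 mm a rad). The point clears the rod's full thickness at 5.24 rad. It turns against a friction of about 0.1 N m and stays where it is left.
- basket: Orange plastic basket with wooden spools, 160 x 220 x 90 mm, loose bystander; origin at the centre of its underside.
- comb: Wooden beater comb lying flat, about 190 x 100 x 16 mm, loose bystander; origin under its head.
- mug: White mug, 80 mm diameter, 90 mm high, loose bystander; origin at the centre of its underside.

How it is judged:
By the outcome, as a careful person would: the job done as asked, in the order asked, and still so for the second after the job is handed in, with the robot touching nothing.
It also fails if it takes over 72 s, if anything falls off the work surface, if the arm or the gripper's body presses on something with over 40 N, if the wrist force passes 120 N, or if a joint passes its speed limit or range.

### The arm

A 6-joint arm with a two-finger parallel gripper is mounted at the origin on the work surface. World frame = base frame: x ahead of the robot, y to its left, z up, the work surface at z = 0. Lengths are in mm, angles in rad, forces in N, time in s.
With the tool pointing down it reaches from about 325 to 875 mm from the base axis. Payload 4.4 kg.
Tool frame: the origin (TCP) lies on the centre line of the jaws, within the pads' length; the fingertips stand ahead of it and the grasp point (between the pads) lies 6 mm ahead of it (ctrl.tcp_to_tips is the z of the fingertips in the tool frame, in mm); z points along the fingers, y is the direction in which the jaws open and shut (so a half turn about z gives the same grasp; the last joint's range is limited). The gripper opens to 85 mm and grips with 20 to 120 N. Pads are 22 mm wide; open, the fingers measure 114 mm over their backs; the gripper's body (76 mm by 85 mm) begins 54 mm behind the grasp point. The pads swing forward as they close: fully open they stand 13 mm farther back than shut.
Start: joints at [1.03, 0.207, 1.542, -0, 1.393, -0.15], TCP at [218.512, 531.865, 232.882] pointing down, gripper open.
Joint ranges: [-2.73, 2.73], [-0.86, 2.22], [0.23, 2.46], [-1.11, 4.25], [0.08, 2.63], [-2.82, 2.82]. Speed limits (rad/s): [2.79, 2.79, 3.14, 3.14, 3.14, 3.14].

### API

Orientations are given as a 3x3 rotation matrix whose columns are the frame's x, y, z axes.
In Python, from plant import ctrl, sensors, optics gives the robot as it stands. Calls block until the motion is done:
- ctrl.move_ptp(position, orientation): joint-space move of the TCP to a pose.
- ctrl.move_l(position, rot=None, vel=150, threshold=None): straight line of the TCP; rot=None keeps the orientation; vel is the mean speed in mm/s. With threshold (N) it stops when the force on the tool has changed by that much, and returns True; else False.
- ctrl.set_joints(angles): joint-space move.
- ctrl.gripper_to(opening, force=None): finger opening in mm; force is the grip in N (None keeps the last); returns when the fingers have stopped.
- ctrl.hold(seconds).
- ctrl.solve_ik(position, orientation): joint angles nearest the present ones, or None.
- sensors.read_state(): the state.
- optics.grab_frame(name): name is "scene" or "top" or "wrist"; returns (picture, depth): 384x512x3 uint8, red, green, blue; 384x512 float32, mm along the optical axis (not along the pixel's ray), 0 where there is no reading.
- optics.camera_params(name): a dict with "mtx" (3x3 intrinsics, pixels), "R" (3x3) and "t" (3): a world point X has camera coordinates R X + t; the wrist camera has in their place "T_tool_cam" (4x4, takes a point from camera to tool coordinates, whose origin is the TCP and whose axes are the flange's). Camera axes: x right, y down, z forward; pixel columns grow to the right and rows downward; lengths in mm; the calibration is good to about 2 mm. The wrist camera is an equidistant fisheye: a pixel r from the principal point sees the ray r / f radians off the axis. A picture is of the moment at which its call begins: read the wrist's pose just before it. camera_params takes no time and is no camera call.
A pose or a line that the arm cannot do raises ctrl.MotionError and nothing moves.
- ctrl.finish_job(): hands the job in, once; it reports no verdict.
The state is a dict: "t": time; "q": joint angles; "qvel": joint speeds; "tau": joint torques, N m; "eef_pos": TCP position; "eef_rot": TCP orientation; "force": force on the tool from outside, world axes, zero at the start; "wrist_torque": the same for the moment, N m; "grip_width": finger opening in mm.
Only numpy, scipy, OpenCV 4.12 (cv2) and the standard library are available. Lean on these libraries where they do the work, as an engineer would, in place of code of your own. Each camera call takes 0.05 s, during which the arm holds its last target. There are 200 camera calls.

## Working session

There is one attempt and no reset: what is moved stays moved. The work goes in short steps, each a Python script; the robot and the scene stay as the last script left them, time stands still between calls to the robot, and variables do not carry over. Pictures are saved under pics/ and viewed, about 8 in all and at most 12, crops included, and the job is handed in when it is done.

```bash
mkdir -p pics; ls
python3 - <<'E'
from plant import ctrl, sensors, optics
import cv2, numpy as np
for n in ("scene","top"):
    im,d=optics.grab_frame(n); cv2.imwrite(f"pics/{n}0.png",im[:,:,::-1]); np.savez(f"pics/{n}0.npz",im=im,d=d)
    p=optics.camera_params(n); print(n,p)
print(optics.camera_params("wrist"),ctrl.tcp_to_tips)
s=sensors.read_state();print(s["t"],s["eef_rot"],s["grip_width"])
a=cv2.imread("pics/scene0.png");b=cv2.imread("pics/top0.png")
cv2.imwrite("pics/both.png",cv2.resize(np.vstack([a,b]),None,fx=.78,fy=.78))
E
```

```text
pics
scene {'mtx': array([[429.4204701 ,   0.        , 253.7735084 ],
       [  0.        , 429.4204701 , 190.38765992],
       [  0.        ,   0.        ,   1.        ]]), 'R': array([[-0.75276195,  0.65811534, -0.01528539],
       [ 0.49108597,  0.54594535, -0.67880648],
       [-0.43838797, -0.51848614, -0.7341581 ]]), 't': array([ 320.03129518, -161.78910896, 1659.45094887])}
top {'mtx': array([[439.71900444,   0.        , 253.6100152 ],
       [  0.        , 439.71900444, 187.38247207],
       [  0.        ,   0.        ,   1.        ]]), 'R': array([[ 0.02579027, -0.99949148,  0.01875239],
       [-0.98866007, -0.02827788, -0.14748435],
       [ 0.14793963, -0.01473608, -0.9888866 ]]), 't': array([ -11.52661814,  464.49575471, 1279.59472496])}
{'mtx': array([[297.31863964,   0.        , 253.45055171],
       [  0.        , 297.31863964, 192.69426699],
       [  0.        ,   0.        ,   1.        ]]), 'T_tool_cam': array([[-7.16057417e-04, -9.60337360e-01, -2.78839816e-01,
         7.14560270e+01],
       [ 9.99999524e-01, -5.02955193e-04, -8.35786000e-04,
        -8.94194057e-01],
       [ 6.62392587e-04, -2.78840281e-01,  9.60337263e-01,
        -1.40599021e+02],
       [ 0.00000000e+00,  0.00000000e+00,  0.00000000e+00,
         1.00000000e+00]])} 25.0
0.1 [[-9.24994452e-01  3.79979079e-01 -1.07858303e-03]
 [ 3.79980489e-01  9.24992689e-01 -1.83087728e-03]
 [ 3.01986357e-04 -2.10339184e-03 -9.99997742e-01]] 85.02822675734242
```

View pics/top0.png

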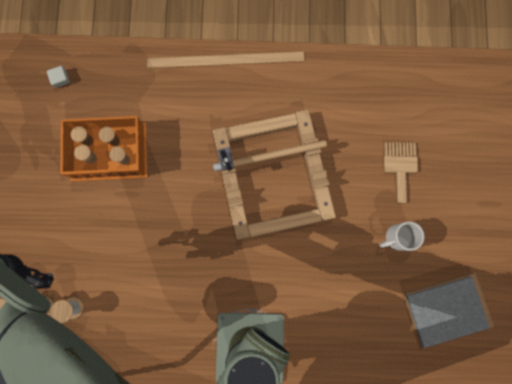

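View pics/scene0.png

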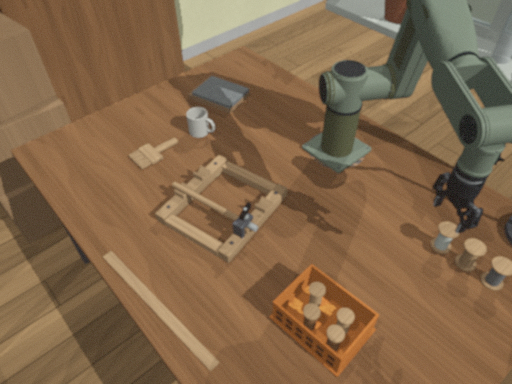

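The top view shows the frame with corners near (213,130), (307,112), (335,218) and (238,238), so its yaw is about +0.24. The bracket and knob are at (225,158), and the rod runs from (215,167) to (327,145). The basket is at left, and the comb and mug are at right, well clear. Next I'll measure from depth.

```bash
cat > h.py <<'E'
from plant import ctrl, sensors, optics
import cv2, numpy as np
def cloud(n,d):
    p=optics.camera_params(n); K=p["mtx"]; v,u=np.mgrid[:384,:512]
    c=np.stack([(u-K[0,2])/K[0,0]*d,(v-K[1,2])/K[1,1]*d,d],-1)
    return (c-p["t"])@p["R"]
def down(phi):  # tool y (jaw axis) at world angle phi, z down
    y=np.array([np.cos(phi),np.sin(phi),0]); z=np.array([0,0,-1.]); return np.column_stack([np.cross(y,z),y,z])
E
python3 - <<'E'
from h import *
f=np.load("pics/top0.npz"); P=cloud("top",f["d"]); im=f["im"]
roi=np.zeros((384,512),bool); roi[100:250,200:345]=1
z=P[...,2]; m=roi&(f["d"]>0)
print("table z",np.median(z[260:300,330:400]), np.histogram(z[m],bins=np.arange(-10,150,10)))
a=m&(z>28)&(z<52)
q=P[a][:,:2]; r=cv2.minAreaRect(q.astype(np.float32)); print("frame",r,cv2.boxPoints(r).round(1).tolist())
k=m&(z>95); print("knob",k.sum(),P[k].mean(0), P[k].round(0).tolist()[:12])
# rod
b=m&(z>55)&(z<75); q=P[b]; c=q.mean(0); l=cv2.fitLine(q[:,:2].astype(np.float32),cv2.DIST_HUBER,0,.01,.01).ravel(); print("rod line",l,len(q)); s=(q[:,:2]-l[2:])@l[:2]; print(s.min(),s.max())
f=np.load("pics/scene0.npz"); P=cloud("scene",f["d"]); z=P[...,2]
m=np.zeros((384,512),bool); m[150:260,150:290]=1; m&=f["d"]>0
a=m&(z>30)&(z<50); r=cv2.minAreaRect(P[a][:,:2].astype(np.float32)); print("scene frame",r)
k=m&(z>95); print("knob",k.sum(),np.median(P[k],0))
E
```

```text
table z 0.7923827221469468 (array([6144, 9943,  120,  806, 1790, 1372,  278,  654,  269,   26,  144,
          0,    6,   72,   32]), array([-10,   0,  10,  20,  30,  40,  50,  60,  70,  80,  90, 100, 110,
       120, 130, 140]))
frame ((510.5287170410156, -55.54325866699219), (341.1441955566406, 300.30023193359375), 14.226587295532227) [[308.29998779296875, 48.099998474121094], [382.1000061035156, -243.0], [712.7999877929688, -159.1999969482422], [639.0, 131.89999389648438]]
knob 140 [529.03124789  83.37066895 121.31987861] [[571.0, 82.0, 96.0], [568.0, 90.0, 96.0], [567.0, 84.0, 99.0], [564.0, 108.0, 95.0], [565.0, 96.0, 95.0], [565.0, 87.0, 97.0], [562.0, 96.0, 96.0], [554.0, 91.0, 127.0], [554.0, 88.0, 128.0], [562.0, 84.0, 97.0], [562.0, 76.0, 97.0], [549.0, 96.0, 135.0]]
rod line [ 2.5668901e-01 -9.6649402e-01  5.5645691e+02 -6.0020737e+01] 1069
-185.56908000052164 153.11460386471822
scene frame ((513.8555908203125, -57.89781188964844), (343.058837890625, 305.0421447753906), 14.100311279296875)
knob 127 [534.97129185  85.5524899  125.70435577]
```

The frame measures 341×300, centred at (511,-56) with yaw 0.248. That predicts the screw axis at (528,82), and the knob was measured at (529,83), so they agree. Now a wrist look at the knob on approach.

```bash
cat >> h.py <<'E'
def wcloud():
    s=sensors.read_state(); im,d=optics.grab_frame("wrist"); p=optics.camera_params("wrist"); K=p["mtx"]; T=p["T_tool_cam"]
    v,u=np.mgrid[:384,:512]; x=(u-K[0,2])/K[0,0]; y=(v-K[1,2])/K[1,1]; r=np.hypot(x,y)+1e-9; t=np.tan(np.minimum(r,1.4))/r
    c=np.stack([x*t*d,y*t*d,d],-1); w=(c@T[:3,:3].T+T[:3,3])@np.array(s["eef_rot"]).T+np.array(s["eef_pos"])
    w[d<=0]=np.nan; return im,w
YAW=0.248; C=np.array([511.,-56.]); ex=np.array([np.cos(YAW),np.sin(YAW)]); ey=np.array([-ex[1],ex[0]])
def F(x,y): return C+x*ex+y*ey
E
python3 - <<'E'
from h import *
g=F(50,130); s=sensors.read_state(); print(g)
for phi in (YAW,YAW+1.57,YAW-1.57,YAW+3.14): 
    q=ctrl.solve_ik([g[0],g[1],260],down(phi)); print(phi,None if q is None else np.round(q,2))
# look from a point where camera axis hits knob
R=np.array(s["eef_rot"])
ctrl.move_ptp([g[0]-20,g[1],290],down(YAW-1.57+3.14159))
im,w=wcloud(); cv2.imwrite("pics/w1.png",im[:,:,::-1]); np.save("pics/w1.npy",w)
m=(w[...,2]>110)&(np.hypot(w[...,0]-g[0],w[...,1]-g[1])<45)
q=w[m]; print(m.sum(),q.mean(0),np.percentile(q[:,2],[5,50,95])); r=cv2.minAreaRect(q[:,:2].astype(np.float32)); print(r)
print(sensors.read_state()["q"],sensors.read_state()["t"])
E
```

```text
[527.55973126  82.29596994]
0.248 [-0.01  0.1   1.61 -0.    1.43 -0.26]
1.818 [-0.01  0.1   1.61 -0.    1.43 -1.83]
-1.322 [-0.01  0.1   1.61 -0.    1.43  1.31]
3.388 None
13930 [497.55240114  70.9490304  361.72235402] [128.86914994 376.97922591 390.42953271]
((515.9010009765625, 70.80976867675781), (63.211360931396484, 70.02207946777344), 81.8345947265625)
[-6.37358728e-03  3.58265872e-02  1.61379490e+00  2.56917710e-04
  1.49223377e+00 -1.82708614e+00] 2.0917
```

View pics/w1.png

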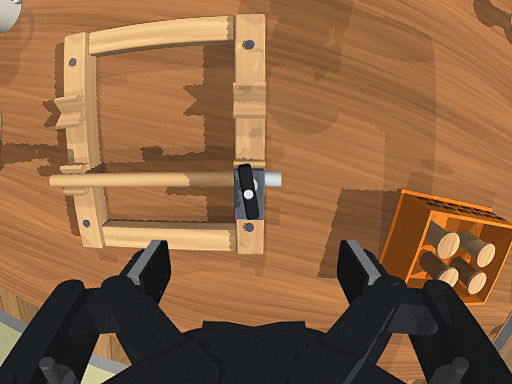

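The wrist view shows the black bar knob from about (245,165) to (254,220) over the steel bracket. The rod is at row 180, its steel end at (275,180), and the near saddles at (70,110) and (250,100) are empty. I'll extract the bar pose with tighter limits.

Run:
```python
from h import *
w=np.load("pics/w1.npy"); im=cv2.imread("pics/w1.png"); g=F(50,130)
m=(w[...,2]>112)&(w[...,2]<150)&(np.hypot(w[...,0]-g[0],w[...,1]-g[1])<45)&(im.max(2)<95)
m[:150]=0;m[235:]=0
q=w[m]; print(m.sum(),q.mean(0),np.percentile(q[:,2],[5,50,95])); r=cv2.minAreaRect(q[:,:2].astype(np.float32)); print(r,cv2.boxPoints(r).tolist())
l=cv2.fitLine(q[:,:2].astype(np.float32),cv2.DIST_HUBER,0,.01,.01).ravel(); print(l,np.arctan2(l[1],l[0]))
# frame & rod from wrist
z=w[...,2]; a=np.zeros(z.shape,bool); a[10:260,40:270]=1
b=a&(z>33)&(z<47); print(cv2.minAreaRect(w[b][:,:2].astype(np.float32)))
b=a&(z>62)&(z<76); b[:170]=0;b[192:]=0; b[:,225:]=0; p=w[b]; l=cv2.fitLine(p[:,:2].astype(np.float32),cv2.DIST_HUBER,0,.01,.01).ravel(); s=(p[:,:2]-C)
print("rod",l,np.arctan2(l[1],l[0])+1.5708, (s@ex).mean(),(s@ey).min(),np.percentile(p[:,2],[50,95]))
t=w[300:310,:,2] if 0 else w[250:290,290:320,2]; print("table",np.nanmedian(t))
```

```text
668 [522.69790982  80.5543215  126.73789035] [122.19300297 127.32452053 128.69707777]
((525.0670776367188, 81.10765075683594), (60.34402084350586, 14.096142768859863), 24.134553909301758) [[494.650634765625, 75.20287322998047], [500.414306640625, 62.33890914916992], [555.4835205078125, 87.0124282836914], [549.7198486328125, 99.87638854980469]]
[9.1322601e-01 4.0745333e-01 5.2239056e+02 8.0597198e+01] 0.41966367
((508.7051696777344, -57.13377380371094), (339.4499816894531, 300.5467529296875), 14.085134506225586)
rod [ 2.4593744e-01 -9.6928573e-01  5.6014423e+02 -6.5290268e+01] 0.24849033 45.6715316822242 -170.6478807447925 [68.15183687 70.21534085]
table -0.5680945458854012
```

The bar measures 60.3×14.1 mm at angle 0.42 rad, with its top at 127 mm (so nearly fully tight) and centre at (525.5,81.3). All of this agrees with what was given. Now I'll grip and turn it clockwise in two strokes.

```bash
cat > turn.py <<'E'
from h import *
k=np.array([525.7,81.4]); z0=125.; ph=0.42+np.pi/2; turned=0.
def st(tag):
    s=sensors.read_state(); print(tag,round(s["t"],2),np.round(s["force"],1),np.round(s["wrist_torque"],2),round(s["grip_width"],1),np.round(s["q"][5],2),np.round(s["eef_pos"],1)); return s
ctrl.move_ptp([*k,180],down(ph)); ctrl.move_l([*k,z0],vel=80); st("down")
for stroke in range(2):
    ctrl.gripper_to(10,force=40); s=st("grip")
    if not 12<s["grip_width"]<17: raise SystemExit("bad grip")
    for i in range(5):
        turned+=.59; ph-=.59
        ctrl.set_joints(ctrl.solve_ik([*k,z0+.95*turned],down(ph))); st("turn %.2f"%turned)
    ctrl.gripper_to(85); 
    if stroke==0:
        ph+=np.pi; p=[*k,z0+.95*turned]
        for a in (ph-np.pi*.5,ph): ctrl.set_joints(ctrl.solve_ik(p,down(a)))
        st("back")
p=sensors.read_state()["eef_pos"]; ctrl.move_l([p[0],p[1],200],vel=150); st("up")
E
python3 turn.py
```

```text
down 3.45 [ 0.5 -0.9 -0.9] [ 0.01 -0.02  0.01] 85.6 -2.0 [526.1  81.4 125.4]
grip 4.11 [-0.8  0.2  2.3] [ 0.1   0.14 -0.01] 12.2 -2.0 [525.7  81.6 125.3]
turn 0.59 4.72 [-1.4  2.4  4. ] [0.5  0.28 0.03] 12.1 -1.41 [525.7  81.9 125.8]
turn 1.18 5.34 [-1.6  5.6  4.5] [0.91 0.28 0.03] 12.4 -0.82 [525.9  82.2 126.4]
turn 1.77 5.96 [-0.3  5.1  2.3] [1.07 0.11 0.03] 12.1 -0.23 [526.2  82.4 126.9]
turn 2.36 6.58 [0.4 6.  2.5] [ 0.99 -0.12  0.02] 12.1 0.36 [526.6  82.4 127.6]
turn 2.95 7.19 [1.6 5.7 2.2] [ 0.97 -0.22  0.01] 12.4 0.95 [526.9  82.2 128.1]
back 10.69 [ 0.7  0.  -0.4] [-0.01  0.    0.03] 84.9 -2.19 [525.7  81.4 127.8]
grip 11.34 [-0.1  0.5  0.7] [ 0.01  0.1  -0.02] 12.1 -2.19 [525.7  81.4 128. ]
turn 3.54 11.96 [-1.   1.7  2.5] [ 0.34  0.25 -0.02] 12.3 -1.6 [525.6  81.8 128.5]
turn 4.13 12.57 [-1.6  5.8  3.2] [0.92 0.21 0.01] 12.6 -1.01 [525.7  82.2 129. ]
turn 4.72 13.19 [-0.3  5.4  1.6] [1.06 0.07 0.04] 12.3 -0.42 [526.   82.5 129.6]
turn 5.31 13.81 [0.2 5.9 1. ] [ 1.05 -0.12  0.02] 12.0 0.17 [526.5  82.5 130.2]
turn 5.90 14.43 [1.4 5.1 0.6] [ 1.05 -0.31 -0.03] 12.3 0.76 [526.9  82.3 130.8]
up 15.74 [-0.1  0.1  0.1] [-0.01  0.06  0.02] 85.0 0.76 [525.2  81.3 199.5]
```

Both strokes ran with low forces. I'll check the knob and locate the rod from directly above the gripping spot.

Run:
```python
from h import *
g=F(50,0); ctrl.move_ptp([*(g-15*ex+20*ey),220],down(YAW)); print(np.round(sensors.read_state()["q"],2))
ctrl.hold(.3)
im,w=wcloud(); cv2.imwrite("pics/w2.png",im[:,:,::-1]); np.savez("pics/w2.npz",im=im,w=w)
```

```text
[-0.21  0.15  1.64  0.    1.36 -0.46]
```

View pics/w2.png

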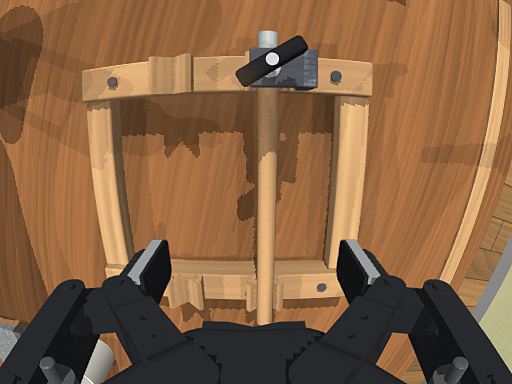

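The knob bar now runs from (238,80) to (305,40). The rod lies at column ~267 between the fingers, the near saddles at (170,75) and (185,290) are empty, and the mug is at bottom left.

Run:
```python
from h import *
f=np.load("pics/w2.npz"); w=f["w"]; im=f["im"]; z=w[...,2]
m=(z>115)&(z<150)&(im.max(2)<95); m[100:]=0; m[:,:220]=0;m[:,330:]=0
q=w[m]; r=cv2.minAreaRect(q[:,:2].astype(np.float32)); l=cv2.fitLine(q[:,:2].astype(np.float32),cv2.DIST_HUBER,0,.01,.01).ravel()
print("knob",r,np.arctan2(l[1],l[0]),"expect .803; ztop",np.percentile(q[:,2],[50,95]))
def rows(a,b):
    m=np.zeros(z.shape,bool); m[a:b,250:290]=1; m&=(z>55)&(z<80); p=w[m]; s=p[:,:2]-C
    print("rod rows",a,b,m.sum(),"x_f",np.percentile(s@ex,[2,50,98]).round(1),"y_f",np.mean(s@ey).round(0),"ztop",np.percentile(p[:,2],90).round(1))
rows(110,140);rows(160,190);rows(210,250)
a=np.zeros(z.shape,bool);a[40:310,75:375]=1;a&=(z>33)&(z<47);a[:, :]&=im.mean(2)>90
print(cv2.minAreaRect(w[a][:,:2].astype(np.float32)))
# near saddle mouths: points with z>52 near x_f=-50
s=(w[...,:2]-C); X=s@ex; Y=s@ey
for sg in (1,-1):
    m=(z>52)&(z<72)&(abs(X+50)<35)&(abs(Y-130*sg)<25); print("saddle",sg,m.sum(),np.percentile(X[m],[2,98]),np.percentile(Y[m],[2,98]))
```

```text
knob ((525.4564819335938, 81.0495376586914), (59.337833404541016, 14.43317985534668), 46.017547607421875) 0.80592984 expect .803; ztop [133.09904162 134.45462827]
rod rows 110 140 579 x_f [38.3 47.  57.3] y_f 75.0 ztop 69.8
rod rows 160 190 573 x_f [38.4 47.4 57.1] y_f 25.0 ztop 69.6
rod rows 210 250 740 x_f [37.6 47.  57. ] y_f -35.0 ztop 69.8
((508.6451110839844, -56.908599853515625), (338.98052978515625, 299.0870666503906), 14.214624404907227)
saddle 1 1184 [-73.73698499 -30.20320705] [110.10574613 148.70861977]
saddle -1 714 [-73.83339868 -30.62906024] [-149.32434837 -109.81603975]
```

The knob turned 5.89 rad (expected 5.90) and rose about 5.8 mm, so the point is clear. The rod and saddles both put the frame centre at (508.9,-56.5). Now I'll grip the rod at its middle and draw it right.

```bash
sed -i 's/C=np.array(\[511.,-56.\])/C=np.array([508.9,-56.5])/' h.py
cat > draw.py <<'E'
from h import *
def st(tag):
    s=sensors.read_state(); print(tag,round(s["t"],2),np.round(s["force"],1),np.round(s["wrist_torque"],2),round(s["grip_width"],1),np.round(s["eef_pos"],1)); return s
R=down(YAW)
ctrl.move_ptp([*F(50,0),130],R); print(ctrl.move_l([*F(50,0),66],vel=80,threshold=20)); st("down")
ctrl.gripper_to(15,force=70); s=st("grip")
if not 16<s["grip_width"]<23: raise SystemExit("bad grip")
for y in (-15,-40,-82):
    hit=ctrl.move_l([*F(50,y),66],vel=50,threshold=18); st("y %d %s"%(y,hit))
    if hit: break
E
python3 draw.py
```

```text
False
down 18.62 [-0.  -0.2 -0.8] [0.01 0.05 0.  ] 84.9 [557.9 -44.4  66.3]
grip 19.27 [1.5 1.  0.8] [ 0.11 -0.35 -0.03] 15.3 [558.1 -44.2  66.4]bad grip
```

The opening reads smaller than the rod's diameter, as it did on the 14 mm knob (12.2). I'll close further and look to see whether the rod is really held.

Run:
```python
from h import *
for o in (10,0):
    ctrl.gripper_to(o,force=70); s=sensors.read_state(); print(o,s["grip_width"],np.round(s["force"],1))
im,w=wcloud(); cv2.imwrite("pics/w3.png",im[:,:,::-1])
```

```text
10 12.17685513928177 [2.9 1.3 1.5]
0 12.53730870880902 [3.  0.8 2.2]
```

View pics/w3.png

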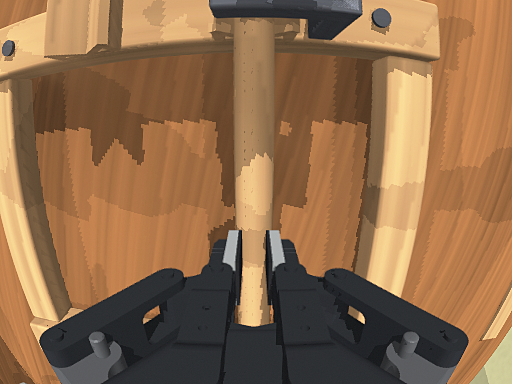

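The rod sits squarely between the pads at columns 240–270, and the fingers stall at ~12.3 under load, so the reading just includes finger compliance. The rod is held; I'll draw it now.

```bash
cat > draw2.py <<'E'
from h import *
def st(tag):
    s=sensors.read_state(); print(tag,round(s["t"],2),np.round(s["force"],1),np.round(s["wrist_torque"],2),round(s["grip_width"],1),np.round(s["eef_pos"],1)); return s
for y in (-15,-40,-82):
    hit=ctrl.move_l([*F(50,y),66.4],vel=50,threshold=18); st("y %d %s"%(y,hit))
    if hit: break
im,w=wcloud(); cv2.imwrite("pics/w4.png",im[:,:,::-1]); np.savez("pics/w4.npz",im=im,w=w)
E
python3 draw2.py
```

```text
y -15 False 20.21 [4.5 3.2 2.5] [ 0.55 -0.79 -0.01] 12.2 [561.6 -58.5  66.6]
y -40 False 20.86 [4.1 4.  2.5] [ 0.66 -0.75  0.01] 12.2 [567.6 -82.4  66.6]
y -82 False 21.85 [2.9 3.5 0.5] [ 0.54 -0.52  0.09] 12.1 [ 577.2 -123.6   66. ]
```

View pics/w4.png

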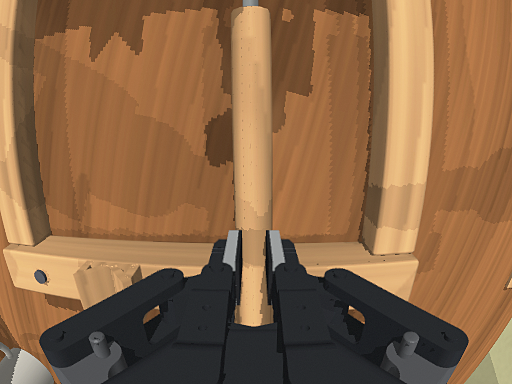

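The rod came 82 mm with drag of only 3–4 N, and the steel part has just come into view at row 5. I'll confirm from the scene camera that its end is clear of the bracket before lifting.

Run:
```python
from h import *
im,d=optics.grab_frame("scene"); cv2.imwrite("pics/s2.png",cv2.resize(im[130:280,130:310,::-1],None,fx=4,fy=4,interpolation=cv2.INTER_CUBIC))
```

```text
(no output)
```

View pics/s2.png

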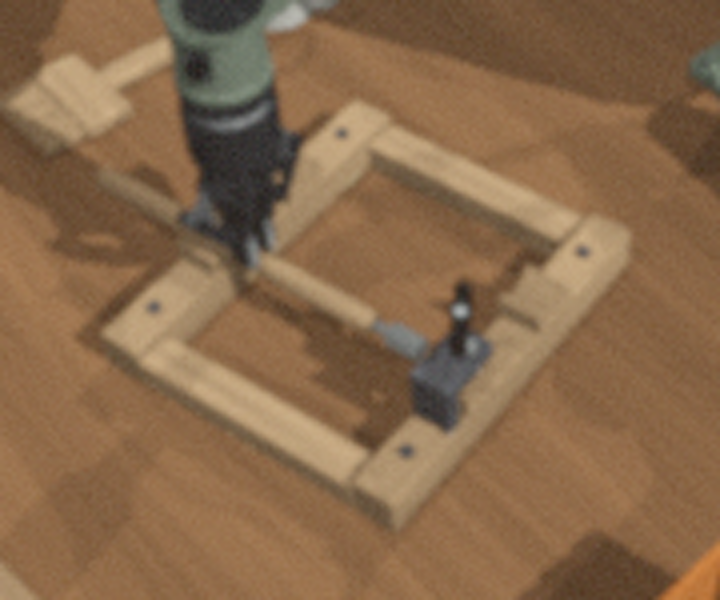

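Run:
```python
from h import *
p=optics.camera_params("scene")
for y in (-170-82,0,60,70,88,100,112):
    c=p["R"]@np.array([*F(50,y),60])+p["t"]; u=p["mtx"]@c/c[2]; print(y,((u[0]-130)*4).round(),((u[1]-130)*4).round())
w=np.load("pics/w4.npz"); z=w["w"][...,2]; im=w["im"].astype(int); s=w["w"][...,:2]-C
for r in range(0,14,2): print(r,im[r,250],(s[r,250]@ey).round(1),z[r,250].round(1))
```

```text
-252 108.0 177.0
0 335.0 300.0
60 395.0 331.0
70 405.0 337.0
88 423.0 346.0
100 435.0 353.0
112 447.0 360.0
0 [148 153 151] 45.5 58.1
2 [148 152 151] 43.8 59.6
4 [147 152 153] 42.5 60.1
6 [233 176 117] 39.7 64.7
8 [234 187 129] 38.6 64.9
10 [232 185 128] 36.7 67.2
12 [233 186 129] 35.9 66.6
```

The predicted rod ends at (423,346) and (108,177) match what is seen, so the rod followed without slip and stands about 24 mm clear of the bracket arm. Next: lift, carry over, lower.

```bash
cat > place.py <<'E'
from h import *
def st(tag):
    s=sensors.read_state(); print(tag,round(s["t"],2),np.round(s["force"],1),np.round(s["wrist_torque"],2),round(s["grip_width"],1),np.round(s["eef_pos"],1)); return s
def go(x,y,z,v=90,th=15):
    h=ctrl.move_l([*F(x,y),z],vel=v,threshold=th); st((x,y,z,h)); 
    if h: raise SystemExit("hit")
go(50,-82,75,40); go(50,-82,120); go(-50,-82,120,80); go(-50,0,120,80); ctrl.hold(.3)
im,w=wcloud(); cv2.imwrite("pics/w5.png",im[:,:,::-1]); np.savez("pics/w5.npz",im=im,w=w)
z=w[...,2]; s=w[...,:2]-C; X=s@ex;Y=s@ey
for a,b in ((30,60),(60,90),(90,120),(120,150),(150,175)):
    m=(Y>a)&(Y<b)&(z>95)&(z<150)&(abs(X+50)<30)&(np.mgrid[:384,:512][0]<215); 
    if m.sum()>5: print(a,b,m.sum(),np.percentile(X[m],[2,50,98]).round(1),np.percentile(z[m],[50,90]).round(1),Y[m].max().round(1))
E
python3 place.py
```

```text
(50, -82, 75, False) 22.32 [ 0.1  0.5 -1.1] [ 0.01 -0.02  0.03] 11.7 [ 576.6 -124.2   74.7]
(50, -82, 120, False) 22.97 [-0.5  0.7 -1.9] [ 0.01  0.04 -0.  ] 12.0 [ 577.3 -123.7  120. ]
(-50, -82, 120, False) 24.37 [-0.4 -0.4 -2.1] [-0.01 -0.02  0.03] 12.4 [ 481.  -148.3  120.1]
(-50, 0, 120, False) 25.54 [ 0.1 -0.5 -3.3] [ 0.03  0.01 -0.01] 12.2 [460.7 -69.2 120.1]
30 60 2450 [-60.7 -51.3 -41.6] [121.7 123.2] 60.0
60 90 2589 [-60.4 -51.2 -41.6] [121.8 123.2] 90.0
90 120 2443 [-60.4 -51.2 -41.6] [121.7 123.3] 120.0
120 150 141 [-59.8 -51.2 -43.1] [117.9 122.6] 126.0
```

View pics/w5.png

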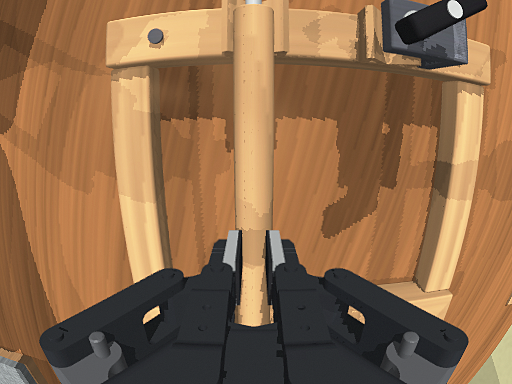

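The rod is held level (constant 122 mm top), straight along y at x≈-51, and above the near saddle at (255,35). The steel begins at y≈122 as it should when centred. Lowering slowly.

```bash
cat > lower.py <<'E'
from h import *
def st(tag):
    s=sensors.read_state(); print(tag,round(s["t"],2),np.round(s["force"],1),np.round(s["wrist_torque"],2),round(s["grip_width"],1),np.round(s["eef_pos"],1)); return s
h=ctrl.move_l([*F(-50,0),76],vel=70,threshold=12); st(h)
if not h:
    h=ctrl.move_l([*F(-50,0),65.6],vel=20,threshold=7); ctrl.hold(.3); st(h)
im,d=optics.grab_frame("scene"); cv2.imwrite("pics/s3.png",cv2.resize(im[130:280,130:310,::-1],None,fx=4,fy=4,interpolation=cv2.INTER_CUBIC))
im,w=wcloud(); z=w[...,2]; s=w[...,:2]-C; X=s@ex;Y=s@ey
for a,b in ((30,60),(60,90),(90,120)):
    m=(Y>a)&(Y<b)&(z>50)&(z<90)&(abs(X+50)<14)&(np.mgrid[:384,:512][0]<215); print(a,b,m.sum(),np.percentile(X[m],[2,50,98]).round(1),np.percentile(z[m],[50,90]).round(1))
E
python3 lower.py
```

```text
False 26.67 [-0.3  0.3 -2.4] [ 0.05 -0.03  0.02] 11.9 [460.6 -68.9  76. ]
True 27.5 [-0.5 -0.5  5.5] [ 0.01  0.02 -0.03] 11.9 [461.3 -68.8  66.4]
30 60 2457 [-59.7 -50.4 -40.6] [68.2 69.7]
60 90 2596 [-59.5 -50.3 -40.7] [68.2 69.7]
90 120 2796 [-62.8 -49.9 -37. ] [67.8 69.7]
```

View pics/s3.png

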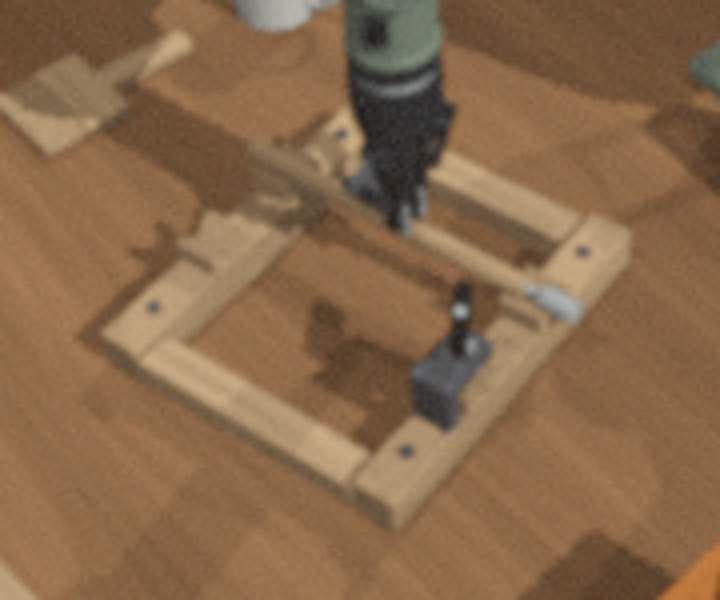

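Contact came at the same height as in the far saddles (66.4), and the rod top is 69.7 mm. The rod lies in both saddles with both ends sticking out. Releasing, backing off and checking.

```bash
cat > rel.py <<'E'
from h import *
ctrl.gripper_to(45); ctrl.gripper_to(85); ctrl.move_l([*F(-50,0),150],vel=100); ctrl.move_ptp([*(F(0,20)),300],down(YAW)); ctrl.hold(.5)
im,w=wcloud(); cv2.imwrite("pics/w6.png",im[:,:,::-1]); z=w[...,2]; s=w[...,:2]-C; X=s@ex;Y=s@ey
row=np.mgrid[:384,:512][0]
for a,b in ((-60,-20),(0,40),(60,90),(90,108),(152,168),):
    m=(Y>a)&(Y<b)&(z>50)&(z<85)&(abs(X+50)<14)&(row<330); 
    if m.sum(): print(a,b,m.sum(),np.percentile(X[m],[2,50,98]).round(1),np.percentile(z[m],90).round(1))
m=(z>50)&(z<85)&(abs(X+50)<8)&(Y>100)&(Y<220); print("left end y",np.percentile(Y[m],99.5))
m=(z>50)&(z<85)&(abs(X+50)<8)&(Y<-100)&(Y>-220); print("right end y",m.sum(),np.percentile(Y[m],.5) if m.sum() else None)
m=(z>115)&(z<150)&(im.max(2)<95)&(np.hypot(X-50,Y-130)<45); l=cv2.fitLine(w[m][:,:2].astype(np.float32),cv2.DIST_HUBER,0,.01,.01).ravel(); print("knob",np.arctan2(l[1],l[0]),np.percentile(z[m],50))
s=sensors.read_state(); print(s["t"],np.round(s["force"],1))
E
python3 rel.py
```

```text
-60 -20 415 [-59.8 -49.5 -41. ] 69.8
0 40 464 [-59.3 -49.3 -41.1] 69.9
60 90 379 [-59.  -49.2 -40.2] 69.9
90 108 210 [-58.5 -49.1 -41.1] 69.6
152 168 193 [-60.1 -48.8 -40.6] 69.9
left end y 168.43378705646586
right end y 448 -169.39563741419482
knob 0.8069531 133.13905497048785
30.7167 [-0.4  0.1 -0.3]
```

View pics/w6.png

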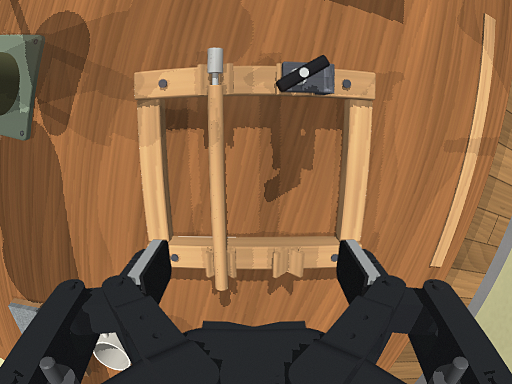

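The view shows the rod in both near saddles, from (215,50) to (222,290), with both ends sticking out and the gripper clear. Handing in.

```bash
python3 -c "
from plant import ctrl
ctrl.finish_job()"
```

```text
the job is handed in; nothing more can be done
```

The rod now lies in the near pair of saddles and the job is handed in, at about 31 s on the robot's clock.

**What I did:** I turned the knob clockwise 5.9 rad in two strokes. I then gripped the rod at its middle, drew it 82 mm to the right from under the bracket, carried it over and lowered it. I let go only after it touched down in the saddles.

**Last checks:**
- **Rod:** its top is level at 69.6–69.9 mm against 70 expected. Its ends are at y = +168 and -169 mm, so each sticks out about 19 mm past its saddle.
- **Knob:** it is still where I left it, with a bar angle of 0.807 rad against 0.803 expected. It rose about 5.8 mm.
- **Forces:** force readings stayed under about 8 N, and the gripper was clear of everything at the end.

**Disagreements and limits:**
- **Gripper reading:** the finger opening read about 12 mm on both the 14 mm knob and the 20 mm rod. That stopped one script as a "bad grip". The picture showed the rod properly held, and it did not slip.
- **Bystanders:** I did not re-measure the basket, comb and mug at the end. The arm never worked near them.

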